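# Clamp the tube box on the laboratory shaker

### The arm

A 7-joint arm with a two-finger parallel gripper is mounted at the origin on the work surface. World frame = base frame: x ahead of the robot, y to its left, z up, the work surface at z = 0. Lengths are in m, angles in rad, forces in N, time in s.
With the tool pointing down it reaches from about 0.4 to 0.85 m from the base axis. Payload 10.4 kg.
Tool frame: the origin (TCP) lies midway between the tips of the shut fingers; the grasp point (between the pads) lies 19 mm behind it; z points along the fingers, y is the line along which they close (so a half turn about z gives the same grasp; the last joint's range is limited). The gripper opens to 85 mm and grips with 20 to 120 N. Pads are 22 mm wide; open, the fingers measure 114 mm over their backs; the gripper's body (76 mm by 85 mm) begins 54 mm behind the grasp point. The pads swing forward as they close: fully open they stand 13 mm farther back than shut.
Start: joints at [1.221, 0.332, -0.065, 1.46, 0.022, 1.35, -0.088], TCP at [0.201, -0.592, 0.231] pointing down, gripper open.
Joint ranges: [-2.6, 2.6], [-0.5, 2.12], [-1.47, 1.34], [0.16, 2.42], [-1.27, 4.41], [0.06, 2.06], [-2.6, 2.6]. Speed limits (rad/s): [2.22, 2.22, 2.79, 2.79, 3.14, 3.14, 3.14].

### API

Orientations are given as [roll, pitch, yaw] about the fixed x, y, z axes, in that order (R = Rz(yaw) Ry(pitch) Rx(roll)).
In Python, from station import manip gives the robot as it stands.
- The arm moves only by the shell command python3 -m pendant 'ROWS' [OPENING] [FORCE]. ROWS is text: rows parted by semicolons, each of 4 numbers parted by spaces: the shift along the tool's x, y, z in mm, then the turn about the tool's z in degrees. A call has 1 to 12 rows; each row is the pose to reach, as a shift and turn from the pose commanded when the call began, along the tool's axes at that moment; what a row does not reach only later rows make up. A row lasts 1/10 s, in which the tool goes at most 50 mm and 8.59 degrees, less where a joint would pass 70% of its speed; a pose out of reach is approached as far as the arm can. A call with a gripper value outside its range is refused whole. OPENING is the opening, from 0 (shut) to 1 (fully open), set as the call begins (- or left out, the last holds). The fingers move at their own pace and stop on an object; FORCE is the grip in N (left out, the last holds). Time passes only in rows, so rows that repeat a pose let the fingers close. It gives the time, the measured TCP pose, the force, the opening and the grip force at its end, in the units of the state.
- manip.sense(): the state, without advancing time (a new reading comes with each control period).
- manip.snapshot(name): name is "scene" or "top" or "wrist"; returns a dict with "image" (384x512x3 uint8, red, green, blue), "z_map" (384x512 float32, m along the optical axis (not along the pixel's ray), 0 where there is no reading), "fx", "fy", "cx", "cy" (pixels), "k1" (the pictures are not rectified: a ray, as slopes to the right and down, at radius r is drawn at 1 + k1 r^2 times it, then the intrinsics apply), "world_to_cam" (4x4, takes a point from world to camera coordinates). Camera axes: x right, y up, looking along -z (the intrinsics and any distortion apply to the point x, -y, -z); pixel columns grow to the right and rows downward; lengths in m; the calibration is good to about 2 mm. A picture is of the moment at which its call begins.
- manip.sign_off(): hands the job in; it is judged then, once.
The state is a dict: "time": time; "joint_pos": joint angles; "qvel": joint speeds; "joint_torque": joint torques, N m; "tool_pos": TCP position; "orientation": TCP orientation; "wrist_force": force on the tool from outside, world axes, zero at the start; "moment": the same for the moment, N m; "opening": finger opening in m; "finger_force": force on a finger pad.
Only numpy, scipy, OpenCV 4.12 (cv2) and the standard library are available. Lean on these libraries where they do the work, as an engineer would, in place of code of your own. Each camera call takes 0.05 s, during which the arm holds its last target. There are 200 camera calls.

### The job

Clamp the lidded tube box down on the shaker. Push the strap round with the back of a finger until it lies straight across the box with its notch fully home on the cam post, and only then push the cam lever all the way down, so that the strap presses on the lid. Use gentle pushes only; the box stays seated in its nest and the things standing round the shaker stay where they are, so nothing is to be lifted, carried or knocked.

Things in the scene. Friction and masses are not known exactly. Their poses are not given: they have to be found in the camera images.
- shaker: Bench shaker, fixed to the bench: white casing 230 x 250 mm, aluminium platform 180 x 200 mm with its top 90 mm above the bench. Origin: centre of its underside; x runs from its sloping control panel to its rear, y to its left, z up. In this frame the strap's pivot post stands at (0, +75) mm and the cam post at (0, -75) mm; the tube box lies between them.
- clamp_swing (a joint): Turn of the clamp strap about its upright pivot post, rad. 0: fully home, straight across the box from pivot post to cam post (an end stop). Positive: swung open towards the control panel (at 1.57 it points along the shaker's -x). It starts at 0.85 to 1.5. It stays where it is left; about 1 N at mid length moves it.
- strap: Clamp strap: aluminium bar 24 mm wide, 181 mm long, to 167 mm from its pivot axis. Its underside is 145.5 mm, its top 159.5 mm above the bench; a rubber pad hangs 3 mm below its middle and the lid is 5.5 mm below the bar. A notch in its leading edge, 150 mm from the pivot, takes the cam post. Sprung: can be pushed down 6 mm. Origin: on the pivot axis at bench height; the bar runs along its -y.
- strap_pivot (a point): The strap's pivot axis at the height of the bar's top (159.5 mm above the bench); a 19 mm screw head and washer stand up to 16 mm above it.
- strap_mid (a point): Point on the centre line of the strap's top face, 85 mm from the pivot axis: a good place to push the bar's side (12 mm to either side of this line).
- cam_lever (a joint): Cam lever above level, rad. 0: fully down, pointing outward along the shaker's -y (an end stop). It starts raised, 1.2 to 1.5, nearly upright, and is pushed outward and down, away from the box. It stays where it is left; about 3 N at 60 mm from its pin moves it, rising to 8 to 12 N over the last 0.4 rad as the cam bites. If it is down first, its cam blocks the strap.
- cam_pin (a point): Centre of the lever's level pin, on top of the cam post, 177 mm above the bench; the pin runs along the shaker's x. The cam on it is 26 mm across and 26 mm wide.
- lever_end (a point): Free end of the lever, middle of its upper face (the face turned to the box when raised): 90 mm from the pin along the lever and 6 mm above the line through the pin. The handle is a black bar 22 mm wide and 10 mm thick, from 24 to 90 mm from the pin.
- tube_box: White tube box with a clear lid, 128 x 86 x 50 mm, 0.35 kg, standing loose in the nest of four corner angles (10 mm high) on the platform; its lid is 140 mm above the bench. Origin: centre of its underside.
- specimen_cup: Specimen cup with white screw lid, 66 mm across, 69 mm high, on the bench by the shaker's left side. Origin: centre of its underside.
- marker: Marker pen, 133 mm long, 15 mm thick, lying on the bench in front of the shaker. Origin: under its middle.
- tube_rack: Steel rack 110 x 72 mm with capped blood tubes, 105 mm high, on the bench by the shaker's right side. Origin: centre of its underside.
- gel_bottle: Round bottle, 56 mm across, 125 mm high, behind the shaker. Origin: centre of its underside.
There are look-alikes about, which are no part of the job. Leave any blue look-alike of the tube_box alone.

How it is judged:
On the way, in this order (a step that is already met when the one before it is completed fails the run):
1. the strap lies fully home across the box while the cam lever is still up (value of joint clamp_swing below 0.04 rad and value of joint cam_lever above 0.9 rad), for 0.1 s.
2. the cam lever is fully down with the strap home and pressing on the lid (value of joint clamp_swing below 0.04 rad and value of joint cam_lever below 0.15 rad and contact force between strap and tube_box above 3 N), for 0.2 s.
At the end, for the whole second after the job is handed in: The strap is within 0.04 rad of home, the cam lever within 0.15 rad of fully down, the strap presses on the lid with more than 3 N, and the tube box is at rest in its nest, within 6 mm of where it stood (all of step 2 and distance of tube_box from where it was at the start of the episode below 0.006 m and angle between tube_box's own z axis and vertical below 0.05 rad and linear speed of tube_box below 0.01 m/s); the robot touches nothing.
It fails at once if the cam lever is pushed down before the strap is home (value of joint cam_lever below 0.8 rad and value of joint clamp_swing above 0.1 rad).
It fails at once if the tube box is lifted, tipped or pushed out of its nest (distance of tube_box from where it was at the start of the episode above 0.012 m or angle between tube_box's own z axis and vertical above 0.12 rad).
It fails at once if the strap or the lever is forced or gripped hard (over 80 N) (contact force between the fingers and shaker above 80 N).
It fails at once if a thing standing round the shaker is moved by more than 25 mm (distance of any of specimen_cup, marker, tube_rack, gel_bottle from where it was at the start of the episode above 0.025 m).
It also fails if it takes over 45 s, if anything falls off the work surface, if the arm or the gripper's body presses on something with over 40 N, if the wrist force passes 120 N, or if a joint passes its speed limit or range.

## Working session

There is one attempt and no reset: what is moved stays moved. The work goes in short steps, Python scripts to look and compute and a shell command to move; the robot and the scene stay as the last step left them, time stands still between calls to the robot, and variables do not carry over. Pictures are saved under pics/ and viewed, at most 10 in all, crops included, and the job is handed in when it is done.

```bash
ls; mkdir -p pics; cat > h.py <<'E'
import numpy as np, cv2
from station import manip
def snap(n):
    s=manip.snapshot(n); return s
def save(s,f,crop=None,scale=1):
    im=s['image'][:,:,::-1]
    if crop: a,b,c,d=crop; im=im[b:d,a:c]
    cv2.imwrite('pics/'+f,cv2.resize(im,None,fx=scale,fy=scale,interpolation=cv2.INTER_CUBIC))
def ray(s,u,v):
    x=(u-s['cx'])/s['fx'];y=(v-s['cy'])/s['fy']
    a=x;b=y
    for _ in range(20):
        r2=a*a+b*b;a=x/(1+s['k1']*r2);b=y/(1+s['k1']*r2)
    M=np.linalg.inv(s['world_to_cam']);
    return M[:3,3],M[:3,:3]@np.array([a,-b,-1])
def at_z(s,u,v,z):
    o,d=ray(s,u,v);return o+d*(z-o[2])/d[2]
def pt(s,u,v):
    o,d=ray(s,u,v);return o+d*s['z_map'][int(round(v)),int(round(u))]
def proj(s,p):
    q=s['world_to_cam']@np.append(p,1);a,b=q[0]/-q[2],-q[1]/-q[2];k=1+s['k1']*(a*a+b*b)
    return np.array([s['fx']*a*k+s['cx'],s['fy']*b*k+s['cy']])
E
python3 - <<'E'
from h import *
for n in('scene','top'):
    s=snap(n);save(s,n+'0.png',scale=1.5);np.save(n+'.npy',s,allow_pickle=True)
    M=np.linalg.inv(s['world_to_cam']);print(n,M[:3,3],-M[:3,2],s['fx'])
print(manip.sense())
E
```

```text
pics
scene [ 1.47802621 -0.39495624  0.91178856] [-0.71376577  0.31536718 -0.62536546] 453.0879039079438
top [0.42894995 0.02520265 0.96295016] [ 0.20214701 -0.01198025 -0.97928191] 372.3256216640587
{'time': 0.1, 'joint_pos': array([ 1.22141958,  0.33280464, -0.06473827,  1.46083044,  0.02160439,
        1.34990092, -0.08850875]), 'qvel': array([ 0.00014534, -0.00133832,  0.00052977, -0.0027828 , -0.00053219,
       -0.00116635, -0.00106527]), 'joint_torque': array([ 1.46059345e-03, -6.26748276e+01,  4.90091240e-02, -3.92432857e+01,
        1.62096246e-02,  6.94200877e-03, -1.80382003e-07]), 'tool_pos': array([ 0.20053367, -0.5916121 ,  0.23061095]), 'orientation': array([-3.14034603e+00,  4.73479315e-05,  3.26823817e-01]), 'wrist_force': array([-0.98593893, -0.69470899,  0.16820905]), 'moment': array([ 0.044471  ,  0.01971739, -0.00054409]), 'finger_force': 0.0, 'opening': 0.08562793515415948}
```

View pics/scene0.png

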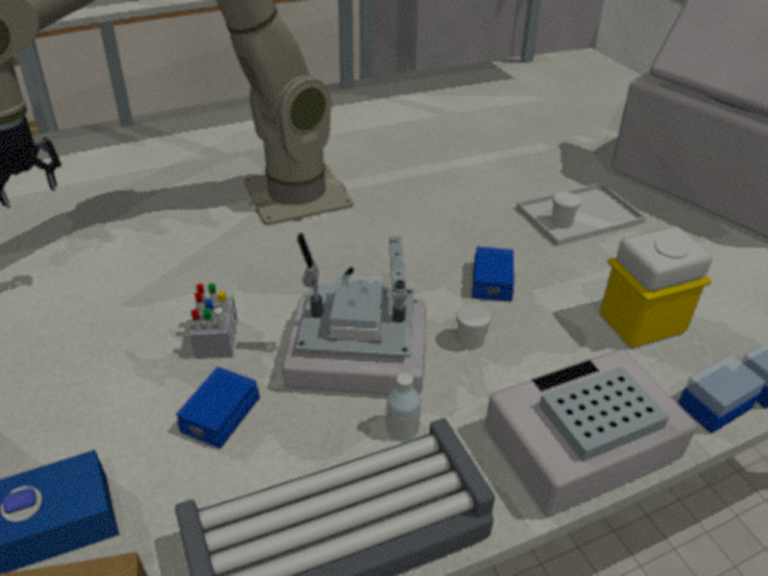

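View pics/top0.png

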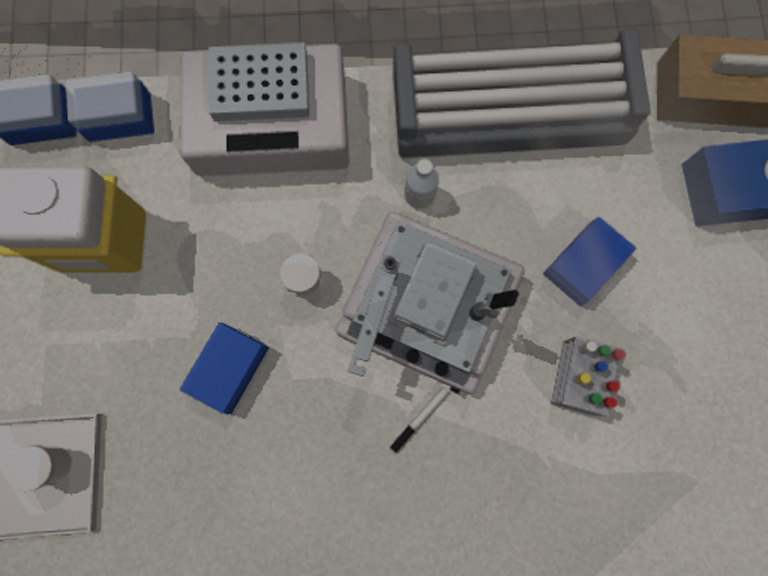

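The top view shows the shaker at about (435,300), with the pivot screw at (390,263), the strap tip at (357,370), the cam post at (483,312) and the lever end at (505,299). Look-alikes for the tube box are the blue boxes at (225,368), (590,260), (110,105) and (30,110), and the block on the other shaker at (258,80). I choose the white, clear-lidded box at (435,290) between the posts. One close crop to check this.

```bash
python3 - <<'E'
from h import *
s=np.load('top.npy',allow_pickle=True).item()
save(s,'crop1.png',(215,130,365,270),5)
E
```

```text
(no output)
```

View pics/crop1.png

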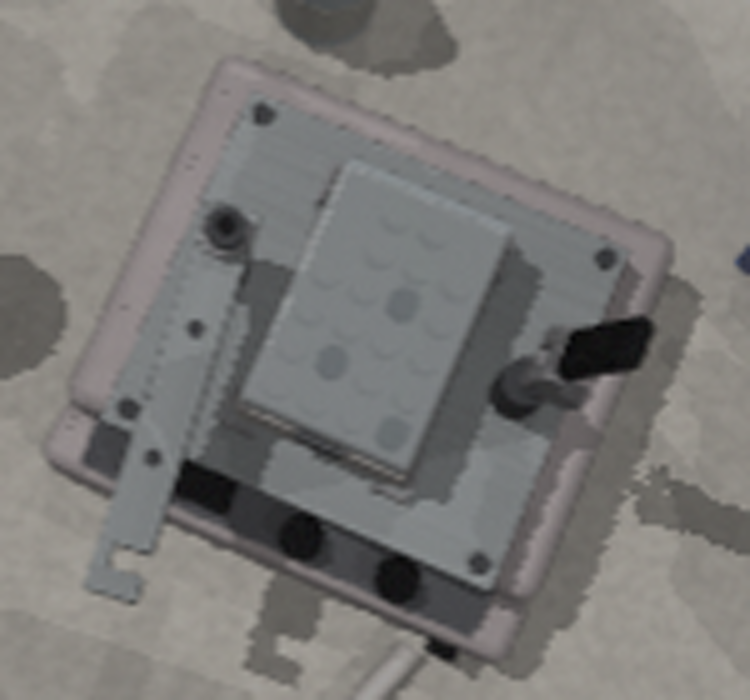

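The crop confirms it. The white lidded box is between the pivot screw (226,226) and the cam post (about (520,385)). The strap lies along the box's left with its tip at (112,592), notch facing the cam post side, and the black lever end is at (630,345).

```bash
python3 - <<'E'
from h import *
s=np.load('top.npy',allow_pickle=True).item()
f=lambda x,y,z:at_z(s,215+x/5-.4,130+y/5-.4,z)
c=[f(x,y,.09) for x,y in[(263,114),(605,259),(480,563),(128,408)]]
C=sum(c)/4
ax=c[0]+c[1]-c[2]-c[3];yaw=np.arctan2(ax[1],ax[0])
ay=c[0]+c[3]-c[1]-c[2];yaw2=np.arctan2(-ay[0],ay[1])
print('C',C,yaw,yaw2,[np.linalg.norm(c[i]-c[i-1]) for i in range(4)])
R=np.array([[np.cos(yaw),-np.sin(yaw)],[np.sin(yaw),np.cos(yaw)]])
P=f(226,226,.1755);T=f(112,592,.1595)
print('piv',P,'tip',T,np.linalg.norm((T-P)[:2]))
for n,p in(('piv',P),('tip',T),('rivet1',f(195,328,.1595)),('rivet2',f(153,457,.1595)),('edgeR',f(178,470,.1595))):print(n,R.T@(p-C)[:2])
loc=R.T@(T-P)[:2];print('swing',np.arctan2(-loc[0],-loc[1]))
for (x,y) in[(226,226),(195,328),(153,457),(400,300),(605,345),(640,345),(580,365)]:
  print(x,y,pt(s,215+x/5-.4,130+y/5-.4))
for n,l in(('P',(0,75)),('cam',(0,-75))):print(n,C[:2]+R@l)
E
```

```text
C [ 0.60269157 -0.06486002  0.09      ] -0.4762852205111844 -0.47671290682641404 [np.float64(0.15976603307937282), np.float64(0.17979567001059216), np.float64(0.15945644872165265), np.float64(0.18016637066293903)]
piv [0.6368236  0.00241738 0.1755    ] tip [0.48239242 0.06049507 0.1595    ] 0.1649909251645627
piv [-0.00051213  0.0754386 ]
tip [-0.16438329  0.05624873]
rivet1 [-0.04457982  0.07070899]
rivet2 [-0.10427859  0.06410773]
edgeR [-0.10505144  0.05186335]
swing 1.454223848220612
226 226 [0.63631209 0.00247345 0.17743765]
195 328 [0.59487718 0.0184434  0.16246622]
153 457 [0.53938244 0.03991874 0.15970719]
400 300 [ 0.60677191 -0.07497262  0.14132348]
605 345 [ 0.56123831 -0.14063278  0.24698907]
640 345 [ 0.55682576 -0.14930912  0.26670442]
580 365 [ 0.55725276 -0.1343059   0.22762901]
P [34.98876705 66.58795547]
cam [-33.78338391 -66.71767552]
```

```bash
cat >> h.py <<'E'
C=np.array([.6027,-.0649]);Y=-.4765
RS=np.array([[np.cos(Y),-np.sin(Y)],[np.sin(Y),np.cos(Y)]])
P=C+RS@[0,.075]
from scipy.spatial.transform import Rotation as Ro
def push(th,gap,z,r=.085):
    ph=Y-np.pi/2-th;u=np.array([np.cos(ph),np.sin(ph)]);n=np.array([-u[1],u[0]])
    return [*(P+r*u-(.0265+gap)*n),z],ph+np.pi
def rows(targets):
    st=manip.sense();R=Ro.from_euler('xyz',st['orientation']).as_matrix();y0=st['orientation'][2]
    for p,y in targets:
        d=R.T@(np.array(p)-st['tool_pos'])*1000
        t=-np.degrees((y-y0+np.pi)%(2*np.pi)-np.pi)
        print('%.1f %.1f %.1f %.1f;'%(*d,t),end=' ')
    print()
E
python3 - <<'E'
from h import *
s=np.load('top.npy',allow_pickle=True).item()
for x,y in[(605,345),(640,345),(580,365)]:
  q=pt(s,215+x/5-.4,130+y/5-.4);print(RS.T@(q[:2]-C),q[2])
rows([push(1.454,.025,.231),push(1.454,.025,.149)])
E
```

```text
[-0.00210659 -0.08631389] 0.24698906826506783
[-0.00204803 -0.09604765] 0.266704423531373
[-0.00855014 -0.08251985] 0.22762900667709085
570.8 -515.5 0.2 39.3; 570.9 -515.4 82.2 39.3;
```

```bash
python3 -m pendant '571 -515 0 39;571 -515 0 39;571 -515 0 39;571 -515 0 39;571 -515 0 39;571 -515 0 39;571 -515 0 39;571 -515 0 39;571 -515 0 39;571 -515 0 39;571 -515 0 39;571 -515 0 39' 0 20; python3 -c "
from h import *
rows([push(1.454,.025,.231),push(1.454,.025,.149)])"
```

```text
time: 1.3
tool_pos: [0.4911, -0.0719, 0.2313]
orientation: [3.141, -0.0, -0.354]
wrist_force: [1.7, -1.2, -0.6]
opening: 0.0
finger_force: 0.0
26.7 -171.7 0.3 0.3; 26.7 -171.7 82.3 0.3;
```

```bash
python3 -m pendant '27 -172 0 0;27 -172 0 0;27 -172 0 0;27 -172 0 0;27 -172 0 0;27 -172 20 0;27 -172 40 0;27 -172 60 0;27 -172 80 0;27 -172 82 0;27 -172 82 0'; python3 -c "
from h import *
s=snap('top');save(s,'top1.png',(200,120,370,270),4)
rows([push(1.45-i*.07,.0,.149) for i in range(0,12)])"
```

```text
time: 2.4
tool_pos: [0.5753, 0.0774, 0.1493]
orientation: [3.141, 0.001, -0.355]
wrist_force: [-0.2, -0.9, 0.3]
opening: 0.0001
finger_force: 0.0
-1.1 23.4 1.1 0.1; -2.8 29.4 1.1 -3.9; -4.0 35.5 1.1 -8.0; -4.8 41.7 1.1 -12.0; -5.2 47.9 1.1 -16.0; -5.1 54.1 1.1 -20.0; -4.6 60.4 1.1 -24.0; -3.7 66.5 1.1 -28.0; -2.3 72.6 1.1 -32.0; -0.5 78.6 1.1 -36.0; 1.7 84.4 1.1 -40.0; 4.3 90.1 1.1 -44.0;
```

View pics/top1.png

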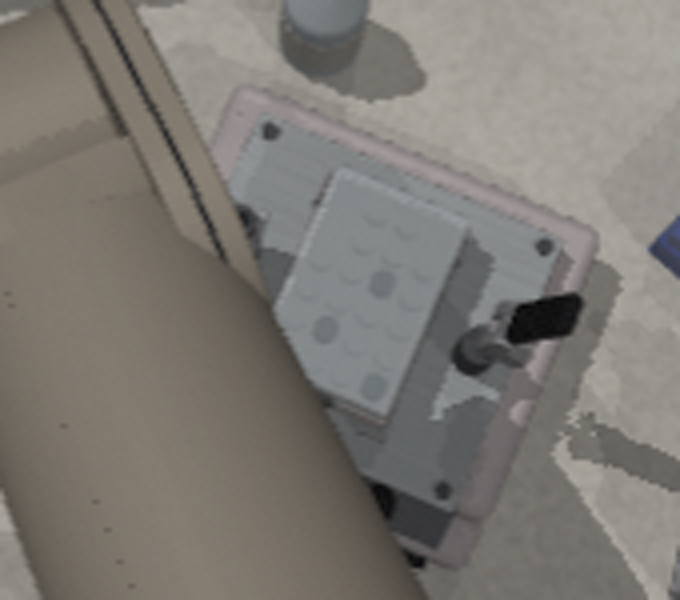

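The arm hides the strap in this view. The lever, still up at (545,320), and the box are undisturbed. Pushing round the arc.

```bash
python3 -m pendant '-1 20 0 0;-1 24 0 0;-3 29 0 -4;-4 35 0 -8;-5 42 0 -12;-5 48 0 -16;-5 54 0 -20;-5 60 0 -24;-4 66 0 -28;-2 73 0 -32;0 79 0 -36;2 85 0 -40'; python3 -c "
from h import *
print(manip.sense()['tool_pos'])
rows([push(.75-i*.07,.0,.149) for i in range(0,12)])"
```

```text
time: 3.65
tool_pos: [0.5485, -0.0021, 0.1504]
orientation: [3.141, -0.001, 0.347]
wrist_force: [0.7, 1.2, 0.1]
opening: -0.0002
finger_force: 0.5
[ 0.54851515 -0.00208361  0.15037494]
-0.3 -0.2 1.4 0.2; -2.0 5.8 1.4 -3.9; -3.2 11.9 1.4 -7.9; -4.0 18.1 1.4 -11.9; -4.4 24.3 1.4 -15.9; -4.3 30.5 1.4 -19.9; -3.8 36.7 1.4 -23.9; -2.9 42.9 1.4 -27.9; -1.5 49.0 1.4 -31.9; 0.2 55.0 1.4 -35.9; 2.4 60.8 1.4 -40.0; 5.0 66.5 1.4 -44.0;
```

```bash
python3 -m pendant '-2 6 1 -4;-3 12 1 -8;-4 18 1 -12;-4 24 1 -16;-4 30 1 -20;-4 37 1 -24;-3 43 1 -28;-2 49 1 -32;0 55 1 -36;2 60 1 -39;3 62 1 -41;3 62 1 -41'; python3 -c "
from h import *
print(manip.sense()['wrist_force'])
s=snap('scene');save(s,'scene1.png',(180,130,330,270),5)
s=snap('wrist');save(s,'wrist1.png')
rows([push(.0,g,.149) for g in(.003,0,-.001,-.002,-.003)])"
```

```text
time: 4.85
tool_pos: [0.5724, -0.0598, 0.1491]
orientation: [3.14, -0.0, 1.06]
wrist_force: [-0.2, -0.3, -0.0]
opening: 0.0002
finger_force: 0.0
[-0.165768   -0.26369809 -0.00747011]
-0.8 0.2 -0.1 -2.0; -0.7 3.2 -0.1 -2.0; -0.7 4.2 -0.1 -2.0; -0.6 5.2 -0.1 -2.0; -0.6 6.2 -0.1 -2.0;
```

View pics/scene1.png

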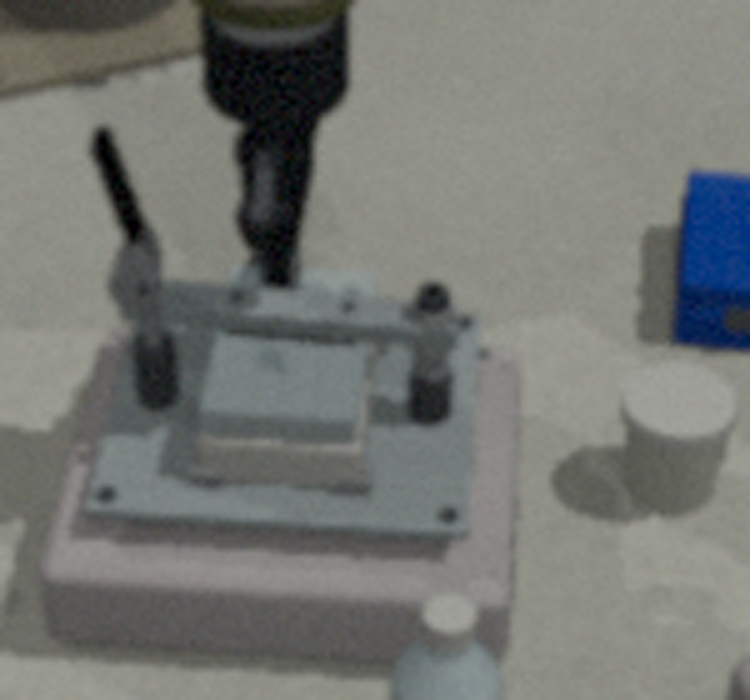

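The strap now lies across the box from the pivot (433,300) to the cam post (145,285), with the lever still up at (105,140). Pressing the last few millimetres to the stop.

```bash
python3 -m pendant '-1 2 0 -2;-1 3 0 -2;-1 4 0 -2;-1 5 0 -2;-1 5 0 -2;-1 5 0 -2'; python3 -c "
from h import *
st=manip.sense();print(st['wrist_force'],RS.T@(st['tool_pos'][:2]-C)*1000)"
```

```text
time: 5.55
tool_pos: [0.5757, -0.0628, 0.1484]
orientation: [3.141, -0.0, 1.094]
wrist_force: [-0.4, 0.4, 0.9]
opening: -0.0001
finger_force: 0.3
[-0.41952574  0.42610817  0.85622736] [-24.94429637 -10.55509159]
```

```bash
python3 -m pendant '0 1 0 0;0 2 0 0;0 2 0 0;0 2 0 0'; python3 -c "
from h import *
st=manip.sense();print(st['wrist_force'],RS.T@(st['tool_pos'][:2]-C)*1000)"
```

```text
time: 5.95
tool_pos: [0.5763, -0.0632, 0.1479]
orientation: [-3.139, 0.001, 1.095]
wrist_force: [-7.5, 2.6, 2.8]
opening: -0.0003
finger_force: 3.8
[-7.51053668  2.55065258  2.81158   ] [-24.25144566 -10.56426742]
```

```bash
python3 -m pendant '0 1 0 0;0 2 0 0;0 2 0 0;0 2 0 0'; python3 -c "
from h import *
st=manip.sense();print(st['wrist_force'],RS.T@(st['tool_pos'][:2]-C)*1000)"
```

```text
time: 6.35
tool_pos: [0.5768, -0.0634, 0.1473]
orientation: [-3.136, 0.002, 1.096]
wrist_force: [-12.3, 5.1, 3.8]
opening: 0.0002
finger_force: 6.5
[-12.30272115   5.12321695   3.82729711] [-23.7410441  -10.53709057]
```

```bash
python3 -m pendant '0 -5 0 0;0 -15 -1 0;0 -25 -10 0;0 -25 -55 0;0 -25 -100 0;0 -25 -100 0'; cat >> h.py <<'E'
def lev(a,s=.065,gap=0,over=0):
    y=-.075-s*np.cos(a)+.006*np.sin(a)+.011+gap; z=.177+s*np.sin(a)+.006*np.cos(a)-over
    return [*(C+RS@[0,y]),z],Y+np.pi/2
E
python3 -c "
from h import *
s=snap('scene');save(s,'scene2.png',(180,130,330,270),5)
s=snap('top');save(s,'top2.png',(200,120,370,270),4)
p=lev(1.27,gap=.02);rows([p])"
```

```text
time: 6.95
tool_pos: [0.5592, -0.0524, 0.2553]
orientation: [3.132, -0.003, 1.095]
wrist_force: [0.3, 0.4, -0.2]
opening: 0.0004
finger_force: 0.0
-47.2 45.8 9.3 0.0;
```

View pics/scene2.png

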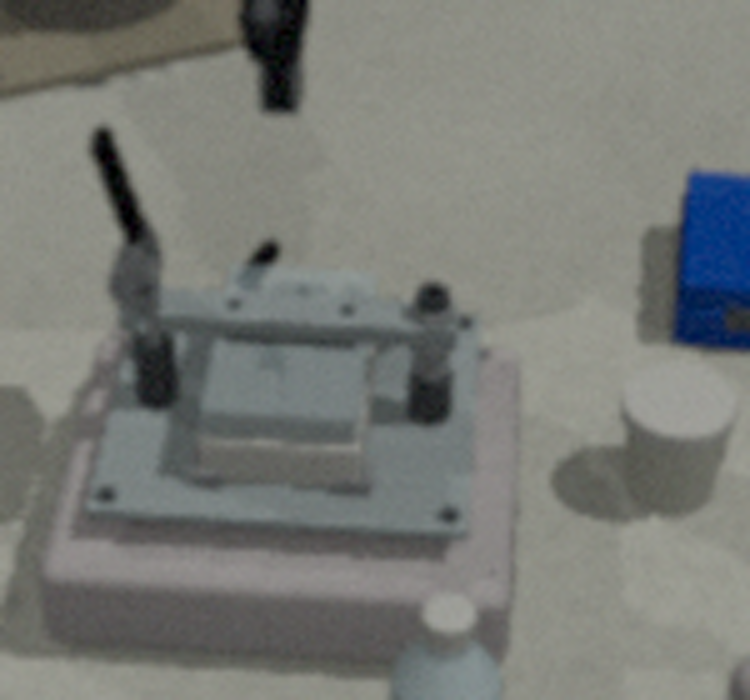

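View pics/top2.png

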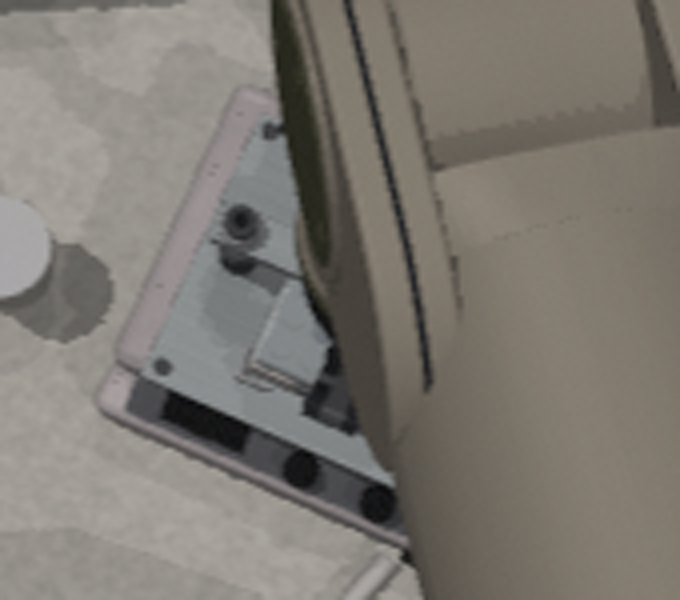

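The scene view shows the strap across the box with its rivets at (233,304) and (347,309) and the lever up at (105,140). The top view is hidden by the arm. I'll check the strap angle from the rivets.

```bash
python3 -c "
from h import *
s=np.load('scene.npy',allow_pickle=True).item()
for x,y in[(233,304),(347,309),(433,292)]:
  z=.1755 if x==433 else .1595
  q=at_z(s,180+x/5-.4,130+y/5-.4,z);print(RS.T@(q[:2]-C)*1000)
rows([lev(1.27,gap=.02)])
p,y=lev(1.27,gap=.02);print(p,y)
"; python3 -m pendant '-47 20 0 0;-47 46 0 0;-47 46 9 0;-47 46 9 0'; python3 -c "
from h import *
rows([lev(1.27,gap=.0)]);rows([lev(1.3-.11*i) for i in range(1,12)])"
```

```text
[ -1.65879069 -31.97865584]
[-2.72448885 28.68752863]
[-0.99084155 74.02510871]
-47.2 45.8 9.3 0.0; 
[np.float64(0.5763136843886487), np.float64(-0.11601939991659554), np.float64(0.2408592408505569)] 1.0942963267948966
time: 7.45
tool_pos: [0.5752, -0.1157, 0.2371]
orientation: [-3.138, 0.0, 1.095]
wrist_force: [-0.0, 0.2, 0.1]
opening: 0.0002
finger_force: 0.0
-19.7 1.1 -3.8 0.0; 
-24.8 1.1 -2.5 0.0; -31.5 1.1 -0.1 0.0; -38.0 1.1 3.0 0.0; -44.1 1.2 6.9 0.0; -49.7 1.2 11.4 0.0; -54.7 1.2 16.4 0.0; -59.2 1.2 22.0 0.0; -63.1 1.2 28.1 0.0; -66.3 1.2 34.5 0.0; -68.7 1.3 41.3 0.0; -70.4 1.3 48.2 0.0;
```

```bash
python3 -m pendant '-10 1 -2 0;-18 1 -3 0;-25 1 -2 0;-28 1 -1 0;-32 1 0 0;-35 1 2 0;-38 1 3 0;-41 1 5 0;-44 1 7 0;-47 1 9 0;-50 1 11 0;-50 1 11 0'; python3 -c "
from h import *
st=manip.sense();print(st['wrist_force']);rows([lev(.75-.075*i) for i in range(0,12)])"
```

```text
time: 8.65
tool_pos: [0.554, -0.1615, 0.2278]
orientation: [-3.141, 0.0, 1.094]
wrist_force: [0.2, 0.1, 0.5]
opening: -0.0002
finger_force: 0.0
[0.1637575  0.0651521  0.45250535]
0.7 -1.0 2.1 -0.0; -2.8 -1.0 5.5 -0.0; -6.1 -1.0 9.2 -0.0; -9.1 -1.0 13.1 -0.0; -11.7 -1.0 17.2 -0.0; -14.1 -1.0 21.4 -0.0; -16.1 -1.0 25.9 -0.0; -17.8 -1.0 30.5 -0.0; -19.2 -1.0 35.2 -0.0; -20.2 -1.0 40.0 -0.0; -20.8 -1.0 44.8 -0.0; -21.1 -1.0 49.7 -0.0;
```

```bash
python3 -m pendant '-3 0 5 0;-6 0 9 0;-9 0 13 0;-12 0 17 0;-14 0 21 0;-16 0 26 0;-18 0 30 0;-19 0 34 0;-19 0 34 0'; python3 -c "
from h import *
st=manip.sense();print(st['wrist_force'])
s=snap('scene');save(s,'scene3.png',(150,130,300,270),5)
rows([lev(.15),lev(0),lev(0,over=.003)])"
```

```text
time: 9.55
tool_pos: [0.5453, -0.1781, 0.1937]
orientation: [-3.141, 0.0, 1.094]
wrist_force: [0.5, -0.9, -0.2]
opening: 0.0
finger_force: 0.1
[ 0.51692107 -0.90931942 -0.21107481]
-0.7 -0.7 1.0 0.0; -2.3 -0.7 10.7 0.0; -2.3 -0.6 13.7 0.0;
```

View pics/scene3.png

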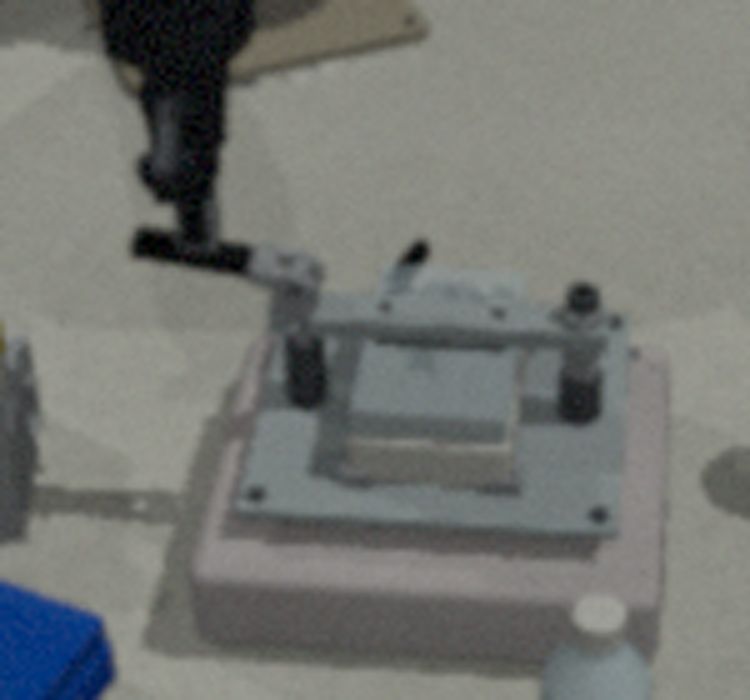

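The finger at (200,230) is on the handle, which is now nearly level from (140,243) to (300,270). The strap is still home. Pressing down to the stop.

```bash
python3 -m pendant '-1 0 3 0;-1 0 6 0;-2 0 9 0;-2 0 11 0;-2 0 12 0;-2 0 12 0;-2 0 12 0'; python3 -m pendant '0 0 1 0;0 0 2 0;0 0 2 0;0 0 2 0'
```

```text
time: 10.3
tool_pos: [0.5446, -0.1794, 0.1836]
orientation: [3.141, 0.001, 1.095]
wrist_force: [-6.9, 1.2, 14.7]
opening: 0.0002
finger_force: 7.6
time: 10.7
tool_pos: [0.5449, -0.1795, 0.1834]
orientation: [3.14, 0.001, 1.095]
wrist_force: [-13.3, 2.3, 30.5]
opening: 0.0
finger_force: 15.1
```

The tip is at 183.4 mm (183 expected), and the force jumped with almost no motion, so the lever is at its stop. Lifting off and checking.

```bash
python3 -m pendant '0 0 -2 0;0 0 -20 0;0 0 -60 0;0 0 -100 0;0 0 -120 0;-40 -40 -120 0;-80 -80 -120 0;-80 -80 -120 0;-80 -80 -120 0'; python3 -c "
from h import *
s=snap('scene');save(s,'scene4.png',(150,130,300,270),5)"
```

```text
time: 11.6
tool_pos: [0.435, -0.2153, 0.3002]
orientation: [-3.141, 0.002, 1.091]
wrist_force: [0.0, 0.1, -0.5]
opening: -0.0004
finger_force: 0.0
```

View pics/scene4.png

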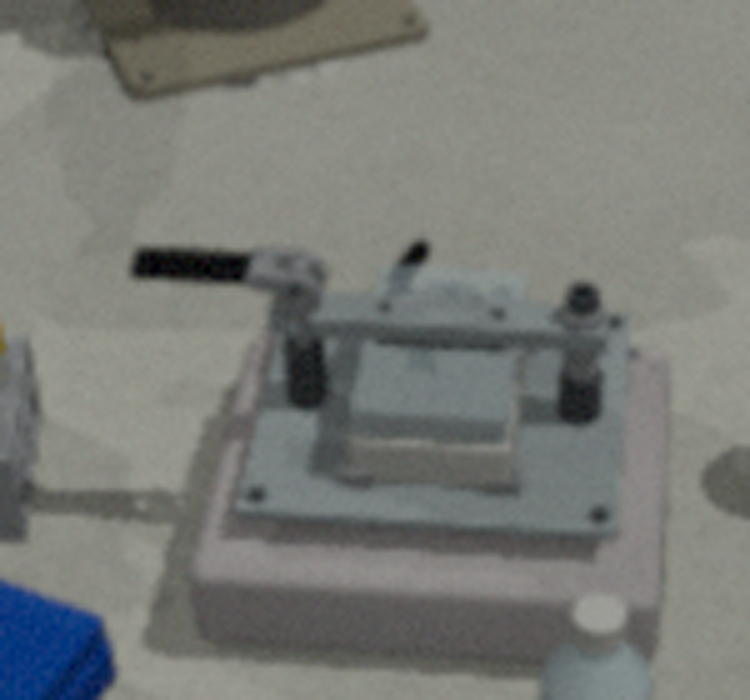

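The lever is fully down from (140,263) to (300,270), the strap is home across the box, the box is seated, and the arm is clear. Handing in.

```bash
python3 -c "
from h import *
print(manip.sign_off())"
```

```text
the job is handed in; nothing more can be done
None
```

I pushed the strap home across the box, then the cam lever down to its stop, and handed the job in with the arm clear; the strap's force on the lid was not measured and no verdict came back.

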